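# Unload a clamshell test fixture onto a roller lane

## Task

Swing the lid of the clamshell test fixture up and past vertical so that it stays open on its own, and lift out the moulded housing inside. Set the housing upright, flange down and lengthwise, on the upper (near) end of the sloped roller lane and let go, so that it rolls down by itself to the stop. Leave the lid open and the other things on the bench where they are.

Things in the scene. Friction and masses are not known exactly. Their poses are not given: they have to be found in the camera images.
- fixture: Clamshell test fixture, fixed to the bench: aluminium base 140 (x) x 150 (y) x 34 mm high, its white lid hinged along the far (+x) edge. Origin: centre of the underside; x points from the knob side to the hinge, z up. The housing lies at the centre on the base's top (34 mm up), its long side along x, within 5 mm high ledges that leave 2 mm all round.
- clamshell_lid (a joint): Lid angle in rad: 0 closed, about 1.57 upright, 1.95 fully open against its own stop. Light, damped hinge with no latch (about 2 N at the knob). The 0.35 kg lid is a shell 132 x 116 x 56 mm; let go below about 1.1 it falls shut, let go well past that (1.4 and more) it tips over by itself and rests at 1.95.
- lid_knob (a point): Centre of the black knob at the front of the lid: a short cylinder lying across (along the fixture's y), 28 mm diameter and 24 mm wide, on a 10 mm stem that runs back to the lid. Free on both y sides, so it can be pinched across its width from above; it moves with the lid. Closed it stands 70 mm above the bench, 115 mm in front of the fixture's origin and 45 mm in front of the lid.
- lid_hinge (a point): Middle of the lid's hinge axis, 42 mm above the bench, 75 mm behind the fixture's origin; axis along the fixture's y. With the lid closed the knob's centre lies 190 mm in front of this axis and 28 mm above it, and it circles round it as the lid opens.
- housing_centre (a point): Centre (half-way up) of the moulded grey housing, about 0.2 kg: a flange 96 x 56 x 6 mm at the bottom and on it a block 76 (x) x 44 (y) mm, 54 mm high in all. Axes: x along its length, z up. The centre is 27 mm above its underside; grip the block across its 44 mm width, fingertips above the flange. It starts inside the closed fixture.
- housing: The same housing, origin at the centre of its underside.
- roller_deck: Tilted deck of the roller lane (fixed): 14 free steel rollers of 17 mm diameter, 20 mm apart, between two side rails. Origin: middle of the lane, on the plane of the roller tops, 58 mm above the bench. x points down the lane to the stop, z is square to the rollers; the deck falls by 0.14 rad towards +x. It is 296 mm long; the rails are 66 mm apart inside, 76 mm outside, and stand 5 mm above the roller tops.
- lane_upper_end (a point): Point on the roller tops at the lane's upper end, 85 mm uphill of the deck's origin, above which the middle of the housing belongs when it is set down.
- lane_stop (a point): Point on the roller tops at the front face of the rubber pad of the stop (19 mm high) at the lower end, 141 mm downhill of the deck's origin; the housing's centre is 48 mm before it when it rests there.
- timer: Bystander: bench timer 58 x 72 x 18 mm, origin at the underside.
- tip_box: Bystander: blue box of pipette tips 75 x 120 x 67 mm, origin at the underside.
- specimen_cup_2: Bystander: specimen cup with lid, 57 mm diameter, 60 mm high.
- slide_box: Bystander: green slide box 36 x 100 x 72 mm.
- vial_rack: Bystander: small blue tube rack 52 x 102 x 41 mm.
- forceps: Bystander: steel forceps 11 x 122 x 6 mm lying on the bench between fixture and lane.

How it is judged:
By the outcome, as a careful person would: the job done as asked, in the order asked, and still so for the second after the job is handed in, with the robot touching nothing.
It also fails if it takes over 56 s, if anything falls off the work surface, if the arm or the gripper's body presses on something with over 40 N, if the wrist force passes 120 N, or if a joint passes its speed limit or range.

## Robot

A 7-joint arm with a two-finger parallel gripper is mounted at the origin on a cart in front of the work surface, level with it; the furniture and walls round the work are solid. World frame = base frame: x ahead of the robot, y to its left, z up, the work surface at z = 0. Lengths are in mm, angles in rad, forces in N, time in s.
With the tool pointing down it reaches from about 400 to 875 mm from the base axis. Payload 19.3 kg.
Tool frame: the origin (TCP) lies at the very end of the fingers, on their centre line; the grasp point (between the pads) lies 19 mm behind it (grip_point_offset is the z of the grasp point in the tool frame, in mm); z points along the fingers, x is the direction in which the jaws open and shut, and the axes are right-handed (so a half turn about z gives the same grasp; the last joint's range is limited). The gripper opens to 85 mm and grips with 20 to 120 N. Pads are 22 mm wide; open, the fingers measure 114 mm over their backs; the gripper's body (76 mm by 85 mm) begins 54 mm behind the grasp point. The pads swing forward as they close: fully open they stand 13 mm farther back than shut.
Start: joints at [-1.294, 0.521, -0.036, 1.599, 0.021, 1.021, -0.113], TCP at [212.449, 587.775, 231.291] pointing down, gripper open.
Joint ranges: [-2.91, 2.91], [-0.3, 2.13], [-1.5, 1.42], [0.17, 2.43], [-1.26, 4.41], [0.16, 1.93], [-2.52, 2.52]. Speed limits (rad/s): [1.89, 1.89, 2.39, 2.39, 3.01, 3.01, 3.01].

## Interface

Orientations are given as a 3x3 rotation matrix whose columns are the frame's x, y, z axes.
In Python, from workcell import movep, movel, goto_joints, open_gripper, clamp, wait, inverse_kinematics, read_state, camera, PlanningError, finish_job, grip_point_offset gives the robot as it stands. Calls block until the motion is done:
- movep(position, orientation): joint-space move of the TCP to a pose.
- movel(position, frame=None, max_speed=150, guard=None): straight line of the TCP; frame=None keeps the orientation; max_speed is the mean speed in mm/s. With guard (N) it stops when the force on the tool has changed by that much, and returns True; else False.
- goto_joints(angles): joint-space move.
- open_gripper() and clamp(): open the fingers fully, or close them until they stop; the grip force is fixed at half the most.
- wait(seconds).
- inverse_kinematics(position, orientation): joint angles nearest the present ones, or None.
- read_state(): the state.
- camera(name): name is "scene" or "top" or "wrist"; returns a dict with "image" (400x640x3 uint8, blue, green, red), "range_z" (400x640 float32, mm along the optical axis (not along the pixel's ray), 0 where there is no reading), "fx", "fy", "cx", "cy" (pixels), "dist_coeffs" ([k1, k2, p1, p2, k3] as OpenCV has them; the pictures are not rectified), "cam_to_world" (4x4, takes a point from camera to world coordinates). Camera axes: x right, y up, looking along -z (the intrinsics and any distortion apply to the point x, -y, -z); pixel columns grow to the right and rows downward; lengths in mm; the calibration is good to about 2 mm. A picture is of the moment at which its call begins.
A pose or a line that the arm cannot do raises PlanningError and nothing moves.
- finish_job(): hands the job in, once; it reports no verdict.
The state is a dict: "time": time; "qpos": joint angles; "qvel": joint speeds; "joint_efforts": joint torques, N m; "eef_pos": TCP position; "tool_rot": TCP orientation; "ft_force": force on the tool from outside, world axes, zero at the start; "torque": the same for the moment, N m; "finger_gap": finger opening in mm.
Only numpy, scipy, OpenCV 4.12 (cv2) and the standard library are available. Lean on these libraries where they do the work, as an engineer would, in place of code of your own. Each camera call takes 0.05 s, during which the arm holds its last target.

## Working session

There is one attempt and no reset: what is moved stays moved. The work goes in short steps, each a Python script; the robot and the scene stay as the last script left them, time stands still between calls to the robot, and variables do not carry over. Pictures are saved under pics/ and viewed, and the job is handed in when it is done.

```bash
ls; mkdir -p pics
python3 - <<'E'
from workcell import *
import cv2,numpy as np
for n in ["scene","top","wrist"]:
    c=camera(n); cv2.imwrite(f"pics/{n}0.png",c["image"]); 
    print(n,c["fx"],c["fy"],c["cx"],c["cy"],c["dist_coeffs"]); print(np.round(c["cam_to_world"],3)); print((c["range_z"]>0).mean())
    np.savez(f"{n}0.npz",**c)
s=read_state(); print(s["time"],s["eef_pos"],s["tool_rot"],s["ft_force"],grip_point_offset)
E
```

```text
pics
scene 398.23223302582386 398.23223302582386 311.3864205091178 198.3941272505272 [-0.02360514  0.          0.          0.          0.        ]
[[ 8.690000e-01  3.040000e-01 -3.900000e-01 -4.006200e+01]
 [-4.940000e-01  5.660000e-01 -6.590000e-01 -9.709780e+02]
 [ 2.100000e-02  7.660000e-01  6.430000e-01  1.032721e+03]
 [ 0.000000e+00  0.000000e+00  0.000000e+00  1.000000e+00]]
0.98440234375
top 502.7125936185431 502.7125936185431 320.73597080964197 205.64313255585301 [-0.00500531  0.          0.          0.          0.        ]
[[ 4.900000e-02  9.750000e-01 -2.190000e-01  1.600110e+02]
 [-9.990000e-01  4.700000e-02 -1.700000e-02  9.330000e-01]
 [-6.000000e-03  2.190000e-01  9.760000e-01  1.864101e+03]
 [ 0.000000e+00  0.000000e+00  0.000000e+00  1.000000e+00]]
0.99586328125
wrist 317.2980307078855 317.2980307078855 317.7941139935991 193.9060505740475 [-0.06068407  0.          0.          0.          0.        ]
[[ 3.40000e-01 -8.94000e-01 -2.91000e-01  1.36307e+02]
 [ 9.40000e-01  3.23000e-01  1.07000e-01  6.15618e+02]
 [-2.00000e-03 -3.10000e-01  9.51000e-01  3.73097e+02]
 [ 0.00000e+00  0.00000e+00  0.00000e+00  1.00000e+00]]
0.9959921875
0.15 [212.3914834  587.54745782 230.87126319] [[ 3.39918007e-01  9.40455050e-01 -2.16158045e-04]
 [ 9.40454711e-01 -3.39918069e-01 -8.02528733e-04]
 [-8.28218226e-04  6.95071157e-05 -9.99999655e-01]] [ 0.44703799  0.36742292 -0.37264479] -18.700000000000003
```

View pics/scene0.png

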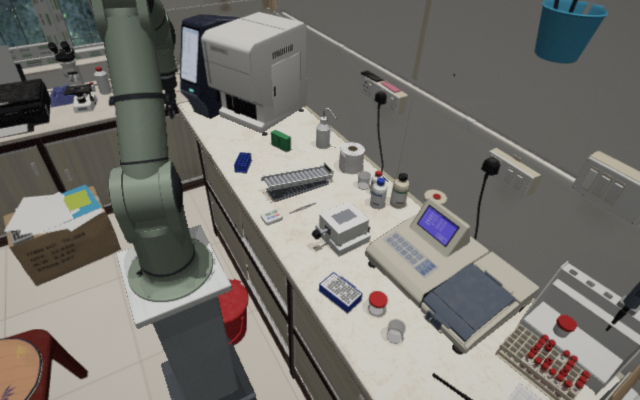

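View pics/top0.png

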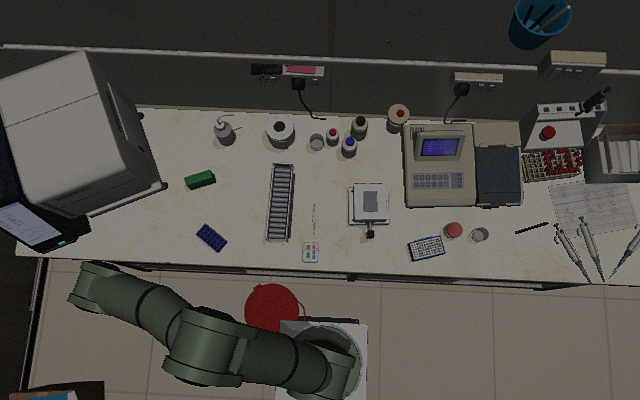

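View pics/wrist0.png

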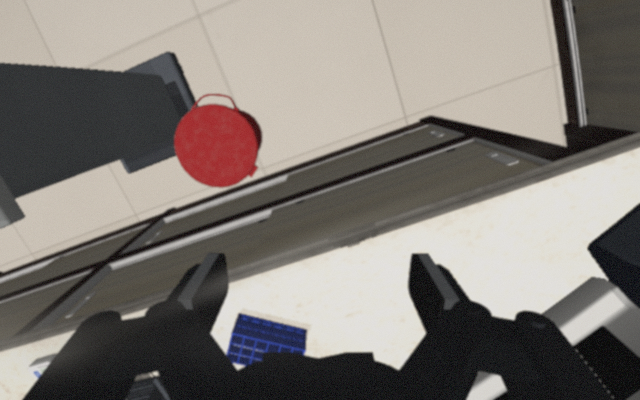

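The scene shows the fixture near (370,205) in the top view with its knob at about (370,232), the lane at about (280,203), and the forceps at (314,218) between them. I'll measure these from the depth next.

```bash
cat > h.py <<'E'
import numpy as np,cv2
def undist(c,uv):
    K=np.array([[c["fx"],0,c["cx"]],[0,c["fy"],c["cy"]],[0,0,1.]],float)
    return cv2.undistortPoints(np.asarray(uv,float).reshape(-1,1,2),K,np.asarray(c["dist_coeffs"],float)).reshape(-1,2)
def cloud(c):
    h,w=c["range_z"].shape
    uv=np.stack(np.meshgrid(np.arange(w),np.arange(h)),-1).reshape(-1,2)
    n=undist(c,uv); z=np.asarray(c["range_z"],float).reshape(-1,1)
    p=np.hstack([n[:,:1]*z,-n[:,1:]*z,-z]); M=c["cam_to_world"]
    return (p@M[:3,:3].T+M[:3,3]).reshape(h,w,3)
def ray_plane(c,uv,z):
    n=undist(c,uv); M=np.asarray(c["cam_to_world"])
    d=np.hstack([n[:,:1],-n[:,1:],-np.ones((len(n),1))])@M[:3,:3].T
    o=M[:3,3]; return o+d*((z-o[2])/d[:,2])[:,None]
def rect(pts):
    r=cv2.minAreaRect(np.asarray(pts,np.float32)[:,:2]); b=cv2.boxPoints(r); return r,b
E
python3 - <<'E'
from h import *
c=dict(np.load("top0.npz")); P=cloud(c)
s=dict(np.load("scene0.npz")); Q=cloud(s)
for nm,A in (("top",P),("scene",Q)):
    print(nm,"bench z",np.median(A[...,2][(abs(A[...,2])<15)&(A[...,0]>400)&(A[...,0]<800)&(abs(A[...,1])<400)]))
im=c["image"]
cv2.imwrite("pics/topc.png",cv2.resize(im[150:275,180:480],None,fx=2.66,fy=2.66,interpolation=cv2.INTER_CUBIC))
im=s["image"]
cv2.imwrite("pics/scenec.png",cv2.resize(im[110:320,220:420],None,fx=2.8,fy=2.8,interpolation=cv2.INTER_CUBIC))
# height map clusters top
m=((P[...,2]>15)&(P[...,2]<150)&(P[...,0]>350)&(P[...,0]<850)&(abs(P[...,1])<480)).astype(np.uint8)
n,l,st,ce=cv2.connectedComponentsWithStats(m)
for i in range(1,n):
    if st[i,4]>25:
        q=P[l==i]; r,b=rect(q); print(st[i],np.round(q.mean(0)),"zmax",np.round(np.percentile(q[:,2],[50,95])),np.round(r[0]),np.round(r[1]),round(r[2],1))
E
```

```text
top bench z 0.15689386880239908
scene bench z -0.9488189939268068Traceback (most recent call last):
  File "<stdin>", line 15, in <module>
  File "h.py", line 16, in rect
    r=cv2.minAreaRect(np.asarray(pts,np.float32)[:,:2]); b=cv2.boxPoints(r); return r,b
cv2.error: OpenCV(4.12.0) /io/opencv/modules/imgproc/src/convhull.cpp:143: error: (-215:Assertion failed) total >= 0 && (depth == CV_32F || depth == CV_32S) in function 'convexHull'
```

View pics/topc.png

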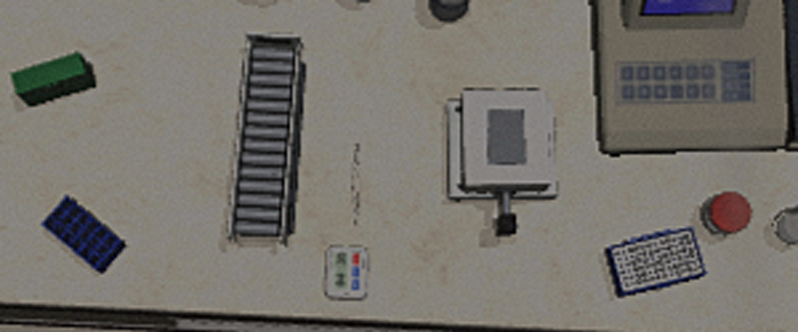

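View pics/scenec.png

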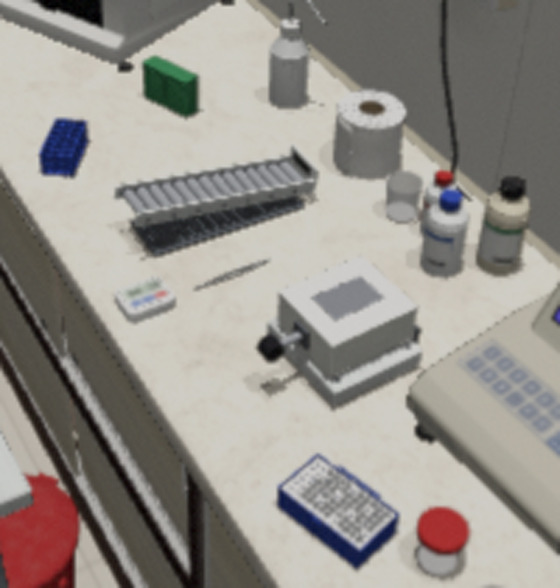

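The crops show the fixture with its black knob at crop (507,223), and the lane with its stop at the far end, (273,38). The near end, (258,238), is the upper one.

```bash
sed -i 's/np.asarray(pts,np.float32)\[:,:2\]/np.ascontiguousarray(np.asarray(pts)[:,:2],dtype=np.float32)/' h.py
python3 - <<'E'
from h import *
c=dict(np.load("top0.npz")); P=cloud(c)
s=dict(np.load("scene0.npz")); Q=cloud(s)
def rep(A,lab,m,mn=25):
    n,l,st,ce=cv2.connectedComponentsWithStats(m.astype(np.uint8))
    for i in range(1,n):
        if st[i,4]>mn:
            q=A[l==i]; r,b=rect(q); print(lab,st[i],np.round(q.mean(0)),"z",np.round(np.percentile(q[:,2],[5,50,95])),np.round(r[0],1),np.round(r[1],1),round(r[2],1))
for lab,A in(("top",P),("scene",Q)):
    reg=(A[...,0]>350)&(A[...,0]<850)&(abs(A[...,1])<480)
    z=A[...,2]
    rep(A,lab,(z>12)&(z<150)&reg)
    fx=reg&(A[...,1]<-30)&(A[...,1]>-260)&(A[...,0]>430)&(A[...,0]<700)
    rep(A,lab+" lidtop",fx&(z>85)&(z<105))
    rep(A,lab+" base",fx&(z>28)&(z<38),10)
    rep(A,lab+" knob",fx&(z>45)&(z<86)&(A[...,0]<520),8)
E
```

```text
top [213 120  22  26 360] [817. 407.  94.] z [ 24. 104. 147.] [821.6 413.1] [54.2 65.7] 3.6
top [265 126  30  23 463] [818. 198.  79.] z [ 19.  93. 104.] [820.7 204.7] [ 57.2 109.6] 0.0
top [326 129  13  17 179] [829.   3.  72.] z [ 21.  77. 108.] [830.9   2.9] [46.8 35. ] 87.8
top [341 129  24  29 362] [802. -69.  81.] z [ 24.  89. 125.] [816.8 -70.2] [56.7 98.5] 65.4
top [ 401  131   64   78 3658] [ 688. -364.   98.] z [ 63.  98. 135.] [ 717.7 -374.5] [275.8 216.7] 3.5
top [309 133  15  17 129] [825.  63.  40.] z [16. 40. 62.] [821.   62.9] [56.2 53.2] 2.8
top [ 265  162   30   80 1552] [580. 186.  55.] z [30. 56. 78.] [577.2 187.1] [ 87.9 301.3] 89.2
top [201 169  14  17 148] [655. 461.  58.] z [22. 67. 77.] [657.9 465.3] [33.7 41.3] 25.7
top [ 348  183   41   55 1709] [ 570. -140.   81.] z [ 29.  95. 104.] [ 559.  -145.8] [212.9 152.2] 2.6
top [445 222  16  16 203] [ 499. -454.   56.] z [43. 58. 66.] [ 500.4 -453.6] [50.4 57.8] 89.8
top [198 224  29  28 281] [431. 432.  33.] z [15. 35. 47.] [433.9 432.9] [106.1  55.7] 54.1
top [408 235  37  26 628] [ 431. -359.   37.] z [25. 37. 
[... 1606 characters left out ...]
  214  107   81 4124] [ 679. -389.   97.] z [ 54.  98. 140.] [ 711.2 -380.1] [267.  212.8] 3.1
scene [319 272  44  40 934] [ 427. -373.   35.] z [17. 36. 44.] [ 430.6 -365.6] [ 75.6 122.7] 17.4
scene [369 291  19  23 266] [ 494. -462.   53.] z [20. 58. 61.] [ 498.4 -457.6] [59.5 44.1] 1.1
scene lidtop [320 201  49  35 964] [ 575. -155.   96.] z [ 89.  97. 101.] [ 578.1 -148.7] [141.  120.9] 3.3
scene base [316 224   7   7  25] [511. -98.  33.] z [28. 33. 36.] [510.6 -98.7] [10.8 31.9] 0.4
scene base [323 229  48  22 286] [ 570. -203.   33.] z [29. 32. 36.] [ 567.9 -201.2] [ 89.4 166.6] 65.3
scene knob [312 217  27  27 259] [ 499. -157.   70.] z [49. 72. 84.] [ 484.4 -154.4] [ 66.6 117. ] 2.8
```

```bash
cat >> h.py <<'E'
def toolrot(yaw,pitch=0.0):
    # jaw x axis along object's +y, tool z down; pitch = deck fall angle (rotation about object's y)
    c,s=np.cos(yaw),np.sin(yaw); cp,sp=np.cos(pitch),np.sin(pitch)
    Ro=np.array([[c,-s,0],[s,c,0],[0,0,1]])@np.array([[cp,0,sp],[0,1,0],[-sp,0,cp]])
    return Ro@np.array([[0,1,0],[1,0,0],[0,0,-1.]])   # cols: x=obj y, y=obj x, z=-obj z
E
python3 - <<'E'
from h import *
from workcell import *
t0=read_state()["time"]
for i,(p,y) in enumerate([((470,184,330),0),((480,-150,330),0.056)]):
    movep(np.array(p,float),toolrot(y)); 
    c=camera("wrist"); np.savez(f"w{i+1}.npz",**c); cv2.imwrite(f"pics/w{i+1}.png",c["image"])
    s=read_state(); print(s["time"],np.round(s["eef_pos"],1),np.round(s["qpos"],2))
E
```

```text
1.9833 [469.7 184.9 329.8] [-0.59  0.23  0.11  1.78 -0.03  1.13  1.11]
3.3 [ 480.4 -148.7  329.9] [-0.1   0.23  0.34  1.8  -0.09  1.13  1.9 ]
```

View pics/w1.png

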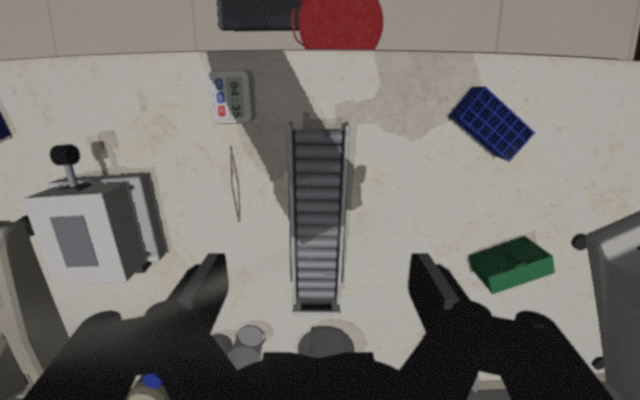

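View pics/w2.png

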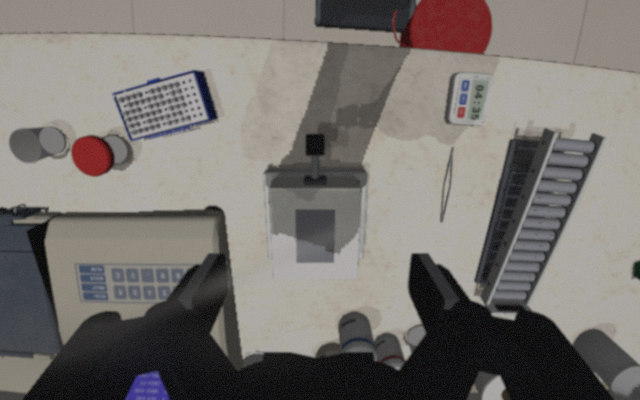

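The wrist views show the knob at (315,144), with its stem at (317,170) in w2. In w1 the lane's upper end is at (320,130), between rails at columns of about 292 and 346. The fingers point at the bottom of the picture.

Run:
```python
from h import *
w1=dict(np.load("w1.npz")); w2=dict(np.load("w2.npz"))
A=cloud(w2); g=w2["image"].max(2)
m=np.zeros(g.shape,bool); m[125:162,295:337]=1
k=m&(g<45)&(A[...,2]>50)
print("knob px",np.argwhere(k).mean(0)[::-1],"n",k.sum(),"mean",A[k].mean(0).round(1)); r,b=rect(A[k]); print(np.round(r[0],1),np.round(r[1],1),round(r[2],1),np.percentile(A[k][:,2],[5,50,95]).round(1))
top=k&(A[...,2]>78); print("top",A[top].mean(0).round(1), "ray 84:",ray_plane(w2,np.argwhere(top).mean(0)[::-1],84).round(1))
bench=lambda A:np.median(A[...,2][(abs(A[...,2])<12)]); print("bench w1,w2",bench(cloud(w1)),bench(A))
# lid top
reg=(A[...,1]<-60)&(A[...,1]>-230)&(A[...,0]>490)&(A[...,0]<660)
t=reg&(A[...,2]>91)&(A[...,2]<104); r,b=rect(A[t]); print("lid top",np.round(r[0],1),np.round(r[1],1),round(r[2],1),np.median(A[t][:,2]).round(1))
# lane
B=cloud(w1); L=(abs(B[...,1]-184)<60)&(B[...,0]>400)&(B[...,0]<740)&(B[...,2]>25)&(B[...,2]<100)
x=B[L]; r,b=rect(x); print("lane",np.round(r[0],1),np.round(r[1],1),round(r[2],2)); print(b.round(1))
for x0 in range(430,660,20):
    q=x[(abs(x[:,0]-x0)<10)]; 
    if len(q)>10: print(x0,"y",np.percentile(q[:,1],[0.5,3,50,97,99.5]).round(1),"z med(mid)",np.median(q[abs(q[:,1]-np.median(q[:,1]))<25][:,2]).round(1),"zmax",np.percentile(q[:,2],[90,99]).round(1))
```

```text
knob px [314.63013699 144.4109589 ] n 365 mean [ 462.6 -152.8   83.6]
[ 438.9 -154.5] [78.  21.3] 3.4 [74.5 81.4 83.8]
top [ 463.5 -153.    85.6] ray 84: [[ 463.7 -152.9   84. ]]
bench w1,w2 -0.5120338603257721 -0.4784191553385426
lid top [ 579.2 -146.5] [132.9 116.3] 3.6 97.7
lane [574.5 184.5] [ 77.2 298.2] 89.35
[[424.9 147.6]
 [723.2 144.2]
 [724.1 221.4]
 [425.8 224.8]]
430 y [147.9 148.6 184.5 222.3 223.5] z med(mid) 72.6 zmax [82.3 84.1]
450 y [147.6 149.7 184.5 221.4 223. ] z med(mid) 74.1 zmax [79.  81.7]
470 y [147.7 149.3 184.5 221.1 222.7] z med(mid) 70.0 zmax [76.  78.5]
490 y [147.2 149.5 185.8 220.6 222.3] z med(mid) 67.6 zmax [73.2 75.4]
510 y [147.4 149.  184.5 220.3 222. ] z med(mid) 64.4 zmax [70.3 72.7]
530 y [146.8 148.4 184.5 219.9 222.2] z med(mid) 61.6 zmax [67.5 69.8]
550 y [147.2 149.  184.5 220.  221.9] z med(mid) 58.4 zmax [64.  66.7]
570 y [146.4 148.  184.5 219.5 221.2] z med(mid) 55.4 zmax [61.6 63.8]
590 y [146.9 148.6 183.1 219.2 221.5] z med(mid) 52.5 zmax [58.6 61.8]
610 y [146.4 147.9 183.  219.4 221.2] z med(mid) 49.6 zmax [55.6 58.2]
630 y [145.5 147.3 184.5 218.9 220.6] z med(mid) 46.9 zmax [53.2 55.8]
650 y [146.2 148.  182.9 219.2 221. ] z med(mid) 44.1 zmax [50.5 53. ]
```

```bash
cat >> h.py <<'E'
FY=0.058; FX=np.array([np.cos(FY),np.sin(FY),0]); FO=np.array([583.,-146.3,0])
HINGE=FO+75*FX+[0,0,42]
def knob(t):
    return HINGE+FX*(-190*np.cos(t)+28*np.sin(t))+np.array([0,0,28*np.cos(t)+190*np.sin(t)])
E
python3 - <<'E'
from h import *
from workcell import *
R=toolrot(FY); G=np.array([0,0,-18.7])
print(knob(0),[inverse_kinematics(knob(t)+G,R) is not None for t in (0,.5,1,1.5)])
k=knob(0)+G+[-1,0,0]
movep(k+[0,0,80],R); movel(k,max_speed=100,guard=15)
s=read_state(); print(s["time"],s["eef_pos"].round(1),s["ft_force"].round(1))
clamp(); s=read_state(); print(s["time"],s["eef_pos"].round(1),s["ft_force"].round(1),s["finger_gap"])
c=camera("wrist"); cv2.imwrite("pics/w3.png",c["image"])
c=camera("scene"); cv2.imwrite("pics/s3.png",cv2.resize(c["image"][110:320,220:420],None,fx=2.8,fy=2.8))
E
```

```text
[ 468.19337578 -152.96626098   70.        ] [True, True, True, True]
5.0667 [ 467.6 -153.1   51.8] [-0.7  0.   0.1]
5.65 [ 467.3 -153.5   51.6] [-2.  -3.2  7.2] 23.316962852813365
```

View pics/s3.png

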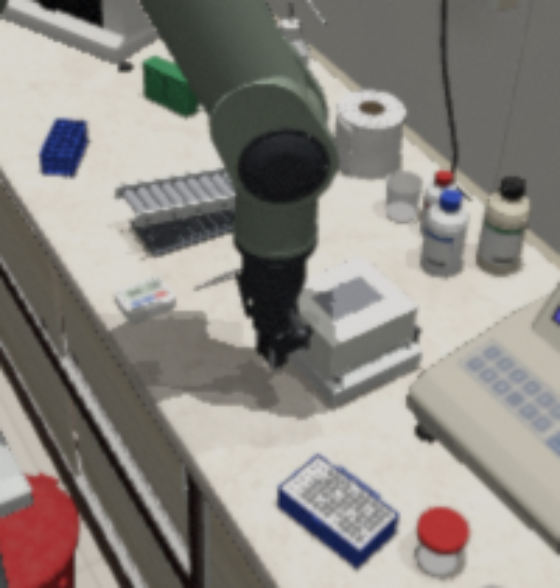

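View pics/w3.png

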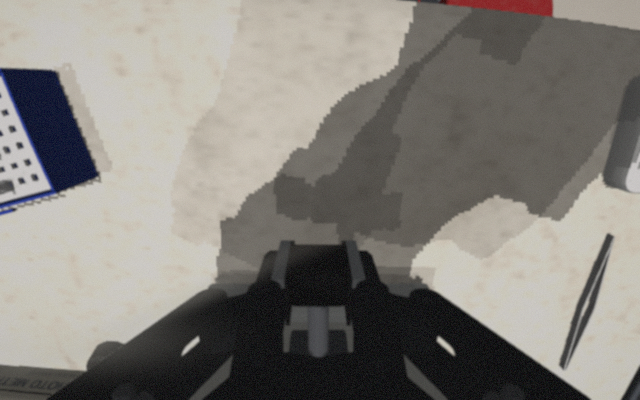

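The knob is between the pads at about (320,270) in w3, and the 23.3 mm gap matches its 24 mm width. I'll swing the lid now.

Run:
```python
from h import *
from workcell import *
s=read_state(); off=s["eef_pos"]-knob(0)
for t in np.arange(0.15,1.56,0.14):
    hit=movel(knob(t)+off,max_speed=130,guard=45)
    s=read_state(); print(round(t,2),round(s["time"],2),s["eef_pos"].round(1),s["ft_force"].round(1),round(s["finger_gap"],1),hit)
    if hit: break
c=camera("scene"); cv2.imwrite("pics/s4.png",cv2.resize(c["image"][110:320,220:420],None,fx=2.8,fy=2.8))
c=camera("wrist"); cv2.imwrite("pics/w4.png",c["image"])
```

```text
0.15 6.12 [ 473.6 -153.2   79.6] [-0.7 -1.1 -0. ] 23.4 False
0.29 6.48 [ 483.2 -152.6  104.3] [ 0.9 -0.9  0.9] 23.2 False
0.43 6.84 [ 496.  -151.8  127.6] [ 0.7 -1.3 -1.2] 23.2 False
0.57 7.2 [ 512.2 -150.8  149.2] [ 0.  -0.3  0.7] 23.0 False
0.71 7.56 [ 531.  -149.7  168.1] [0.4 0.1 0.4] 23.1 False
0.85 7.92 [ 552.4 -148.5  184.4] [0.3 0.7 0.4] 23.1 False
0.99 8.28 [ 575.8 -147.1  197.4] [ 0.1  1.  -0.6] 23.6 False
1.13 8.63 [ 600.9 -145.6  207. ] [ 1.   1.3 -1.2] 23.4 False
1.27 8.99 [ 626.9 -144.1  213.1] [-0.3  2.8 -1.8] 23.1 False
1.41 9.35 [ 653.6 -142.5  215.4] [-1.9  3.8 -0.7] 23.0 False
1.55 9.71 [ 680.5 -140.9  214.1] [-0.9  5.2  1.4] 23.4 False
```

View pics/s4.png

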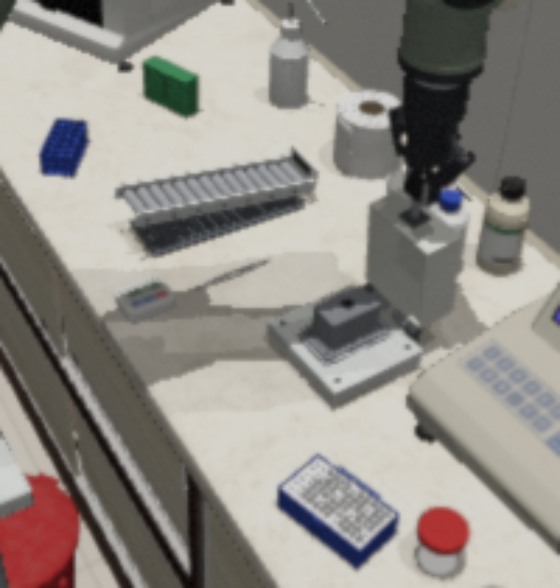

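View pics/w4.png

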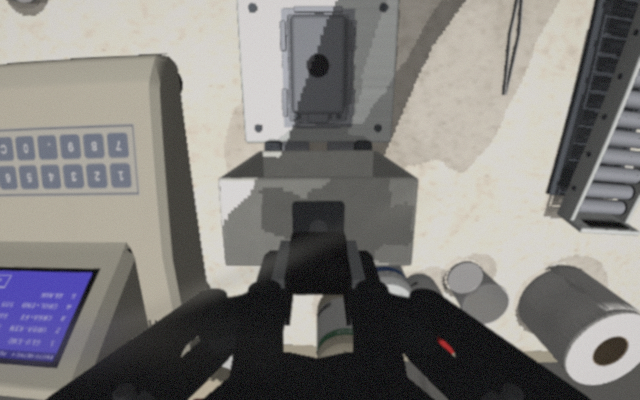

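The lid stands upright in both views. The housing is exposed at about (318,62) in w4. I'll release the knob, retreat and measure it.

Run:
```python
from h import *
from workcell import *
open_gripper()
p=read_state()["eef_pos"]
movel(p+[0,0,60],max_speed=150)
movel(np.array([560,-147,275.]),max_speed=200)
wait(0.3)
s=read_state(); print(s["time"],s["ft_force"].round(1))
c=camera("wrist"); cv2.imwrite("pics/w5.png",c["image"]); np.savez("w5.npz",**c)
c=camera("scene"); cv2.imwrite("pics/s5.png",cv2.resize(c["image"][110:320,220:420],None,fx=2.8,fy=2.8))
```

```text
12.0417 [-0.7 -0.5  0.1]
```

View pics/s5.png

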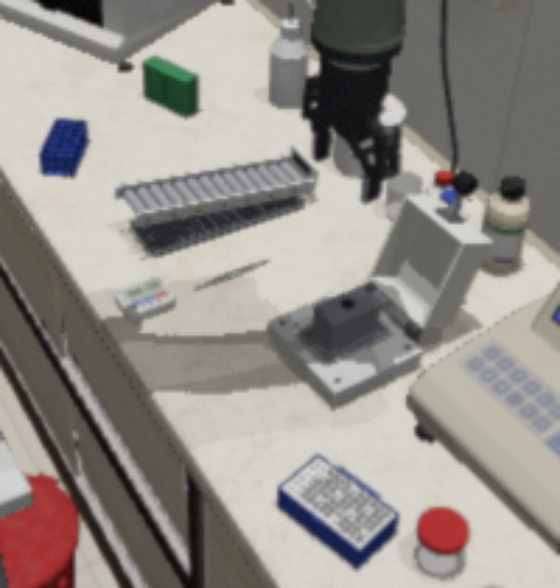

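View pics/w5.png

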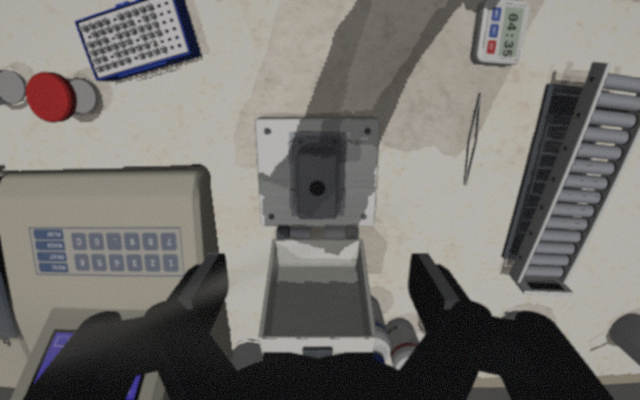

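Run:
```python
from h import *
w=dict(np.load("w5.npz")); A=cloud(w)
print("base exp", FO)
reg=(abs(A[...,0]-583)<90)&(abs(A[...,1]+146)<90)
for nm,lo,hi in(("block",78,95),("base",28,50)):
    m=reg&(A[...,2]>lo)&(A[...,2]<hi)&(A[...,0]<640)
    n,l,st,_=cv2.connectedComponentsWithStats(m.astype(np.uint8)); i=1+np.argmax(st[1:,4]); q=A[l==i]
    r,b=rect(q); print(nm,len(q),np.round(r[0],1),np.round(r[1],1),round(r[2],1),"z",np.median(q[:,2]).round(1),st[i])
```

```text
base exp [ 583.  -146.3    0. ]
block 2687 [ 578.6 -146.4] [75.  43.9] 3.3 z 87.3 [ 296  151   42   68 2687]
base 9348 [ 577.  -146.6] [134.1 150.6] 3.3 z 33.8 [ 255  118  125  105 9348]
```

The lid rests open. The block measures 75 x 43.9 mm with its top at 87.3 (88 expected), centred at (579,-146.4) with yaw 3.3°. I'll grasp it now.

Run:
```python
from h import *
from workcell import *
R=toolrot(np.deg2rad(3.3)); p=np.array([579.,-146.5,47.])
movel(p+[0,0,90],R,max_speed=150)
print(movel(p,max_speed=90,guard=15))
clamp(); s=read_state(); print(s["time"],s["eef_pos"].round(1),s["ft_force"].round(1),s["finger_gap"])
movel(s["eef_pos"]+[0,0,30],max_speed=60)
s=read_state(); print(s["eef_pos"].round(1),s["ft_force"].round(1),s["finger_gap"])
movel(s["eef_pos"]+[0,0,70],max_speed=150)
s=read_state(); print(s["time"],s["eef_pos"].round(1),s["ft_force"].round(1),s["finger_gap"])
c=camera("wrist"); cv2.imwrite("pics/w6.png",c["image"]); np.savez("w6.npz",**c)
c=camera("scene"); cv2.imwrite("pics/s6.png",cv2.resize(c["image"][110:320,220:420],None,fx=2.8,fy=2.8));np.savez("s6.npz",**c)
```

```text
False
14.8333 [ 579.2 -146.5   47.4] [-1.1 -1.   7.1] 43.54319109620873
[ 579.2 -146.4   77.4] [-0.4 -0.1 -3. ] 43.461897610739236
16.1083 [ 578.8 -146.2  146.7] [ 0.1  0.2 -3.2] 43.173851188327426
```

View pics/s6.png

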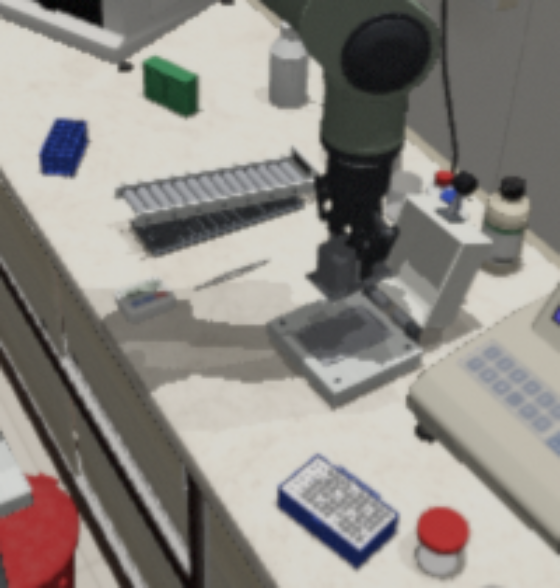

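View pics/w6.png

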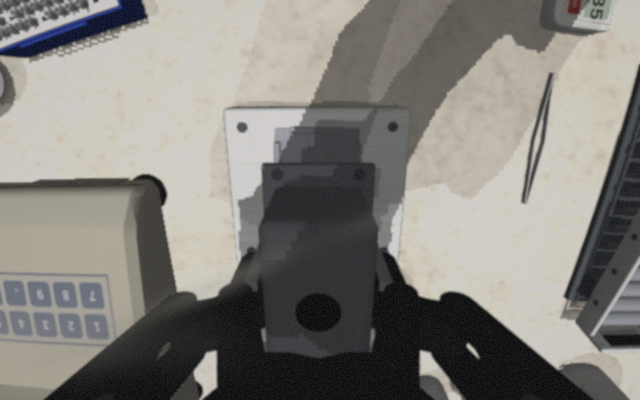

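The housing hangs in the jaws, top face around (318,270) in w6. I'll check its tilt and offset in the grip before placing it.

Run:
```python
from h import *
w=dict(np.load("w6.npz")); A=cloud(w)
t=np.array([578.8,-146.2,146.7])
m=np.zeros(A.shape[:2],bool); m[225:352,262:378]=1
q=A[m]; q=q[abs(q[:,2]-(t[2]+41))<14]
for _ in range(4):
    c=q.mean(0); n=np.linalg.svd(q-c,full_matrices=False)[2][2]; n*=np.sign(n[2]); d=(q-c)@n; q=q[abs(d)<2.5]
print("normal",n.round(3),"mean",c.round(1),len(q))
q2=A[m]; q2=q2[abs((q2-c)@n)<3]; r,b=rect(q2); print(np.round(r[0],1),np.round(r[1],1),round(r[2],1), "rel tcp",np.round(np.array(r[0])-t[:2],1),"h",(c-t)[2].round(1))
# flange near edge
f=np.zeros_like(m); f[160:190,262:378]=1; z=A[f]; z=z[(z[:,2]>110)&(z[:,2]<165)]; print("flange near",z[:,2].min().round(1),np.median(z[:,2]).round(1),z[:,0].min().round(1))
```

```text
normal [-0.001  0.001  1.   ] mean [ 569.  -145.5  186.8] 14164
[ 572.1 -145.4] [59.6 46.3] 3.9 rel tcp [-6.7  0.8] h 40.1
flange near 134.6 138.9 529.9
```

```bash
cat >> h.py <<'E'
LY=-0.0113; LR=toolrot(LY,0.14); LN=-LR[:,2]; LT=np.array([489.,185.1,69.9])+13*LN
E
python3 - <<'E'
from h import *
from workcell import *
s=read_state(); movel(s["eef_pos"]+[-30,0,50],max_speed=150)
movep(LT+45*LN,LR); wait(0.3)
s=read_state(); print(s["time"],s["eef_pos"].round(1),(LT+45*LN).round(1),s["finger_gap"])
c=camera("wrist"); cv2.imwrite("pics/w7.png",c["image"]); np.savez("w7.npz",**c)
c=camera("scene"); cv2.imwrite("pics/s7.png",cv2.resize(c["image"][110:320,220:420],None,fx=2.8,fy=2.8))
E
```

```text
18.3333 [497.4 184.5 127.5] [497.1 185.  127.3] 43.31917572099342
```

View pics/w7.png

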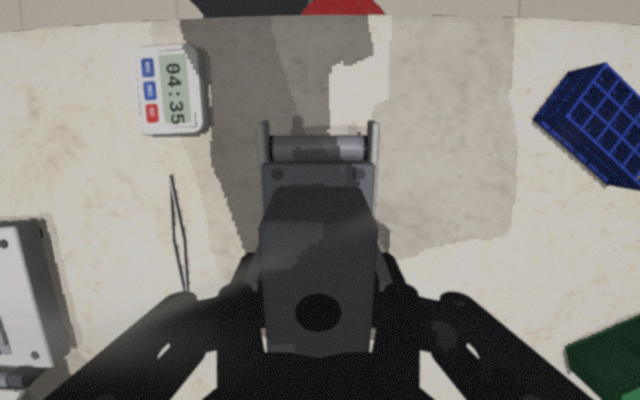

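View pics/s7.png

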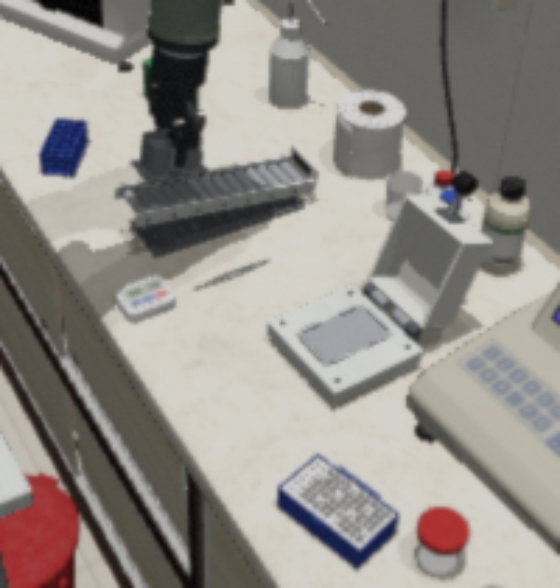

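In w7 the rails (columns 259 and 380, mean 319.5) and the flange (262 and 376, mean 319) are aligned to within about 0.5 mm. I'll set it down under guard.

Run:
```python
from h import *
from workcell import *
movel(LT+5*LN,max_speed=80,guard=20)
s=read_state(); print(s["time"],s["eef_pos"].round(1),s["ft_force"].round(1))
hit=movel(LT-4*LN,max_speed=12,guard=5)
s=read_state(); print(hit,s["time"],s["eef_pos"].round(1),"h",((s["eef_pos"]-LT)@LN).round(2),s["ft_force"].round(1),s["finger_gap"])
c=camera("wrist"); cv2.imwrite("pics/w8.png",c["image"]); np.savez("w8.npz",**c)
c=camera("scene"); cv2.imwrite("pics/s8.png",cv2.resize(c["image"][130:230,240:360],None,fx=5,fy=5,interpolation=cv2.INTER_CUBIC))
```

```text
19.0833 [491.7 185.   87.8] [-0.2 -0.1 -2. ]
True 19.5667 [491.4 185.2  83.3] h 0.59 [ 2.  -0.4  7.6] 43.39728594688586
```

View pics/w8.png

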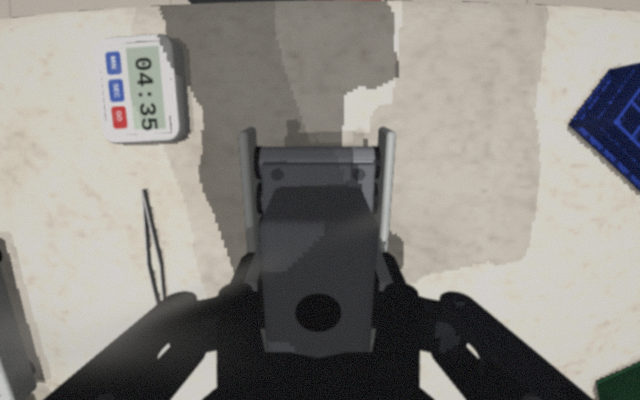

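View pics/s8.png

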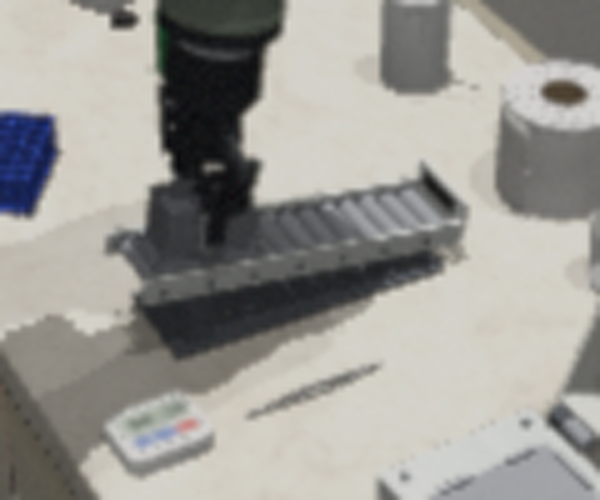

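The flange lies between the rails (columns 262–376 inside 257–380), and contact came within 0.6 mm of the expected height. I'll release it.

Run:
```python
from h import *
from workcell import *
p=read_state()["eef_pos"]
open_gripper(); print(read_state()["time"],read_state()["finger_gap"])
wait(0.3)
movel(p+90*LN,max_speed=120)
movep(np.array([420,60,300.]),toolrot(0))
wait(1.0)
s=read_state(); print(s["time"],s["ft_force"].round(1))
for n in("wrist","top","scene"):
    c=camera(n); np.savez(f"{n}9.npz",**c)
    im=c["image"]
    if n=="scene": im=cv2.resize(im[110:320,220:420],None,fx=2.8,fy=2.8)
    if n=="top": im=cv2.resize(im[150:275,180:480],None,fx=2.66,fy=2.66)
    cv2.imwrite(f"pics/{n}9.png",im)
```

```text
20.1583 84.98015585719253
23.175 [-0.4 -0.9 -0.3]
```

View pics/scene9.png

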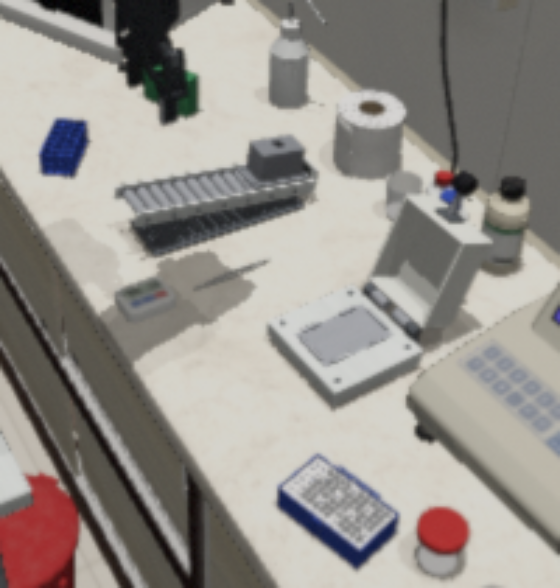

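View pics/top9.png

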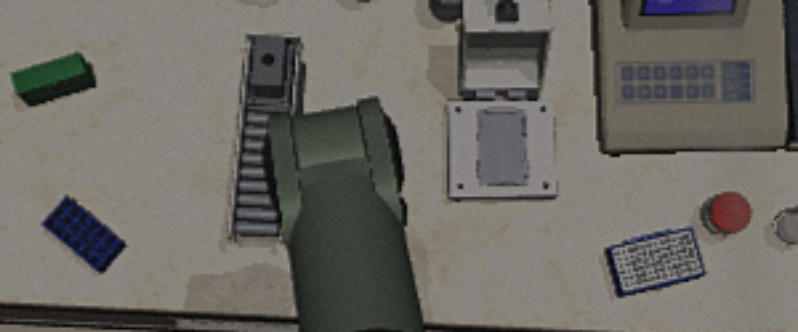

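View pics/wrist9.png

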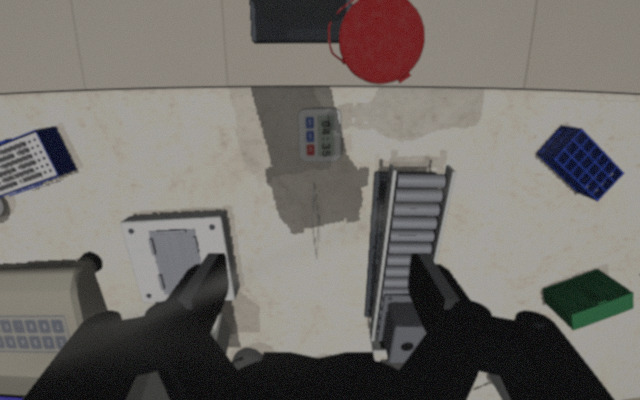

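The housing sits at the lane's far end, scene crop (275,158) and top crop (270,68), and the lid is open. One numeric check against the stop position and the bystanders, then I'll hand in.

Run:
```python
from h import *
from workcell import *
def hs(n):
  A=cloud(dict(np.load(n))); m=(abs(A[...,1]-184)<28)&(A[...,0]>590)&(A[...,0]<725)&(A[...,2]>82)&(A[...,2]<115)
  q=A[m]; r,b=rect(q); print(n,len(q),np.round(r[0],1),np.round(r[1],1),round(r[2],1),np.median(q[:,2]).round(1))
hs("top9.npz");hs("scene9.npz")
c=camera("top"); np.savez("top10.npz",**c); hs("top10.npz")
for a,lab in((dict(np.load("scene0.npz")),"before"),(dict(np.load("scene9.npz")),"after")):
  A=cloud(a); z=A[...,2]
  for nm,x,y,d in(("timer",396,60,50),("tipbox",430,-363,80),("cup",498,-457,35),("vial",431,430,70),("slide",656,458,70)):
    q=A[(abs(A[...,0]-x)<d)&(abs(A[...,1]-y)<d)&(z>12)&(z<90)]; print(lab,nm,len(q),np.round(np.median(q,0),1) if len(q) else None)
a,b=np.load("scene0.npz")["image"],np.load("scene9.npz")["image"]
cv2.imwrite("pics/forc.png",np.hstack([cv2.resize(x[185:230,270:330],None,fx=6,fy=6) for x in(a,b)]))
```

```text
top9.npz 252 [672.9 186. ] [44.7 79.3] 89.7 98.7
scene9.npz 161 [671.1 181.3] [78.3 48.7] 1.2 94.8
top10.npz 257 [672.4 186.1] [44.5 80.1] 89.6 97.7
before timer 202 [394.4  55.8  16.8]
before tipbox 957 [ 425.3 -375.8   36.2]
before cup 345 [ 493.2 -468.5   57.1]
before vial 246 [424.9 417.4  33.9]
before slide 269 [642.8 473.9  51.9]
after timer 193 [393.8  57.6  16.9]
after tipbox 949 [ 425.3 -375.4   36.3]
after cup 346 [ 493.1 -467.9   56.8]
after vial 246 [425.  418.   34.1]
after slide 93 [655.2 447.4  36.5]
```

View pics/forc.png

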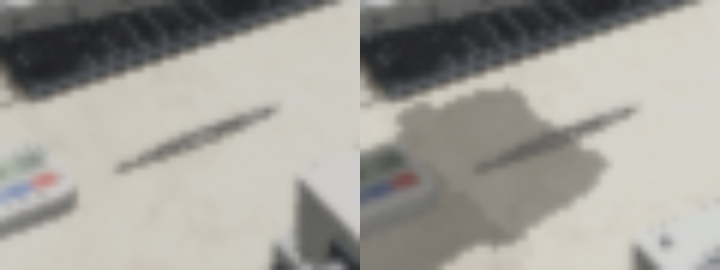

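```bash
python3 -c "
from workcell import *
print(read_state()['time']); finish_job()"
```

```text
23.375
the job is handed in; nothing more can be done
```

The job is done and handed in at about 23.4 s of the 56 s allowed. I pinched the knob, swung the lid to about 1.55 rad and let go. It tipped over and stayed open. I then lifted the housing out, set it flange down on the upper end of the lane, tilted to match the deck, and released it. It rolled to the stop by itself.

**Last checks**
- **Housing:** the top camera puts the centre of its top face at (672.4, 186.1) at a height of 97.7 mm, against an expected (672.7, 183.5) and 98.5 mm. It did not move between two pictures.
- **Lid:** it is open in all the final views.
- **Bystanders:** the timer, tip box, cup and vial rack read within 2 mm of where they started, and the forceps look unmoved. The gripper partly hid the slide box in the scene view, so I have no valid number for it. It looks unmoved in the top view.
- **Forces:** the wrist force readings I took stayed under about 10 N.

**Disagreements:** the top and scene cameras differ by about 5 mm in y, so I relied on the close wrist views. My first fixture estimate was about 4 mm too far in x compared with the later housing measurement. The lid swing tolerated this.

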